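# Clamp the injector with the sliding bar and lock it with the thumb wedge

### The job

Push the sliding bar forward by its lug until the injector sits fully home against the end stop. Then slide the thumb wedge forward along its ramp until it jams the bar fast with a firm thumb's push (about 15 N, never over 30 N), and leave it jammed with the injector still home. Do not press the injector with more than 30 N, and leave the things lying round the fixture where they are.

Things in the scene. Friction and masses are not known exactly. Their poses are not given: they have to be found in the camera images.
- fixture: Injector clamping fixture: grey base plate 365 x 116 x 10 mm, fixed to the bench. Origin under the plate on the bar's centre line, at bench height; +x is FORWARD along the bar (bar, then injector, then end stop), +y the side of wedge and ramp, z up. Plate spans x -185..180, y -44..72 mm. End stop: 48 mm wide aluminium block, top at 46 mm. Guide rail at the bar's -y side, top 36 mm.
- slot (a point): Middle of the slot between bar and ramp block, at plate top, fixture axes, 55 mm behind the fixture origin. The ramp block (dark steel, 86 mm long, +y side, lip and bolts to 45 mm above the bench) lies at 7 degrees to the bar: slot 25 mm wide 45 mm behind here, 14 mm 45 mm ahead, but set screws shift the ramp up to 2.2 mm, which does not show: the jam place differs by 36 mm and must be felt.
- bar (a joint): Slide of the steel bar along fixture +x (m): 0 fully back, grows forward, range 0..0.060, starts at 0 to 0.018; injector home at about 0.0465. Friction 2 N, plus 8 N per m/s; 0.5 kg. The stop is hard: come home at about 10 mm/s. Nose front at fixture x = -20 mm + this value. Bar: 190 mm long, its wedge-side face at fixture y = +12 mm, top 37 mm above the bench.
- bar_nose (a point): Centre of the front of the bar's round nose (16 mm diameter), which presses on the injector's tail; 25.5 mm above the bench.
- lug_back (a point): Point on the flat back (-x) face of the bar's lug, an upright block 14 (along the bar) x 21 x 40 mm on top of the bar, 37 to 77 mm above the bench; the point is mid-width, 58.5 mm above the bench, 50 mm behind the nose front. Push here forwards, or pinch the lug. Axes of the fixture.
- stop_face (a point): Centre of the end stop's face, axes of the fixture (x forward, into the stop), 150 mm ahead of the fixture origin. With the injector home, the injector's origin is 56 mm and the bar's nose 123 mm behind this point; the black cap is in the stop's socket.
- injector: Steel injector, 25 mm thick, 137 mm long, 0.2 kg, lying loose in two cradle blocks in line with the bar, black cap end towards the end stop, slender tip towards the bar. Origin at mid-length on its underside; its -y axis points to the stop. It starts 8 to 18 mm short of home, with a gap of up to 40 mm to the bar's nose.
- wedge: Loose steel thumb wedge, 0.18 kg, in the slot. Taper 90 mm long (+x forward), 24 mm high, 25 mm wide at the back, 14 at the front; thumb tab at the back 14 x 24 x 42 mm, top 52 mm above the bench. Origin at the foot of its bar-side face where taper meets tab. Starts at fixture x = -156..-141 mm, jams at -120..-76. Slides with 1 to 2 N, then force climbs steeply; friction 0.6, stays jammed.
- tab_back (a point): Point on the flat serrated back (-x) face of the wedge's thumb tab, mid-width, 24 mm above the bench, level with the middle of the taper: push here forwards with closed fingertips. Nothing stands on the plate within 40 mm behind it except the bar beside it (its face 13 mm off this point's line). Axes of the wedge.
- spanner: Combination spanner, 216 x 32 x 8 mm, lying beside the fixture on its -y side: leave alone. Origin at its middle.
- red_screwdriver: Screwdriver with a red handle, 197 x 27 x 27 mm, lying beside the fixture on its +y side: leave alone. Origin at its middle.
- pen: Red and white marker pen, 135 x 17 mm, lying on the bench behind the fixture's bar end: leave alone. Origin at its middle.
There are look-alikes about, which are no part of the job. Several things have the shape of the injector; the one meant has the colours described above. Leave any pink look-alike of the wedge alone.

How it is judged:
On the way, in this order (a step that is already met when the one before it is completed fails the run):
1. the bar has pushed the injector home against the end stop (x of bar_nose in the frame of stop_face above -0.1265 m and x of injector in the frame of stop_face above -0.0585 m), for 0.2 s.
2. the wedge is jammed between ramp and bar (all of step 1 and contact force between wedge and bar above 6 N), for 0.2 s.
At the end, for the whole second after the job is handed in: The injector is within 2.5 mm of its end stop, still in the cradle, the bar's nose is within about 3.5 mm of its home place behind it, and the wedge, let go and lying flat in its slot, stays jammed: it presses on the bar with more than 6 N. All is at rest (all of step 2 and contact force between injector and fixture above 0.5 N and angle between wedge's own z axis and vertical below 0.05 rad and linear speed of each of wedge, injector below 0.005 m/s); the robot touches nothing.
It fails at once if the wedge is pushed with more than 30 N (contact force between the fingers and wedge above 30 N).
It fails at once if the bar presses on the injector with more than 30 N (contact force between bar and injector above 30 N).
It fails at once if a bystander is moved by more than 15 mm (distance of any of spanner, red_screwdriver, pen from where it was at the start of the episode above 0.015 m).
It also fails if it takes over 61 s, if anything falls off the work surface, if the arm or the gripper's body presses on something with over 40 N, if the wrist force passes 120 N, or if a joint passes its speed limit or range.

### The arm

A 7-joint arm with a two-finger parallel gripper is mounted at the origin on a cart in front of the work surface, level with it; the furniture and walls round the work are solid. World frame = base frame: x ahead of the robot, y to its left, z up, the work surface at z = 0. Lengths are in m, angles in rad, forces in N, time in s.
With the tool pointing down it reaches from about 0.425 to 0.925 m from the base axis. Payload 6.8 kg.
Tool frame: the origin (TCP) lies at the very end of the fingers, on their centre line; the grasp point (between the pads) lies 19 mm behind it; z points along the fingers, y is the line along which they close (so a half turn about z gives the same grasp; the last joint's range is limited). The gripper opens to 85 mm and grips with 20 to 120 N. Pads are 22 mm wide; open, the fingers measure 114 mm over their backs; the gripper's body (76 mm by 85 mm) begins 54 mm behind the grasp point. The pads swing forward as they close: fully open they stand 13 mm farther back than shut.
Start: joints at [1.157, 0.477, 0.022, 1.555, -0.011, 1.109, -0.083], TCP at [0.203, -0.644, 0.231] pointing down, gripper open.
Joint ranges: [-2.96, 2.96], [-0.34, 2.1], [-1.41, 1.46], [0.24, 2.44], [-1.37, 4.51], [0.17, 1.92], [-2.96, 2.96]. Speed limits (rad/s): [2.39, 2.39, 3.14, 3.14, 3.14, 3.14, 3.14].

### API

Orientations are given as a unit quaternion [w, x, y, z].
In Python, from station import bot gives the robot as it stands. The module is installed in compiled form; this text tells all that it offers.
- The arm moves only by the shell command python3 -m jog 'ROWS' [OPENING] [FORCE]. ROWS is JSON, a list of rows, each a list of 4 numbers: the shift along the tool's x, y, z in cm, then the turn about the tool's z in rad. In form: [[x, y, z, spin], ...]. A call has 1 to 20 rows; each row is the pose to reach, as a shift and turn from the pose commanded when the call began, along the tool's axes at that moment; what a row does not reach only later rows make up. A row lasts 1/12 s, in which the tool goes at most 41.7 mm and 7.16 degrees, less where a joint would pass 70% of its speed; a pose out of reach is approached as far as the arm can. A call with a gripper value outside its range is refused whole. OPENING is the closure, from -1 (fully open) to 1 (shut), set as the call begins (- or left out, the last holds). The fingers move at their own pace and stop on an object; FORCE is the grip in N (left out, the last holds). Time passes only in rows, so rows that repeat a pose let the fingers close. It gives the time, the measured TCP pose, the force, the opening and the grip force at its end, in the units of the state.
- bot.get_obs(): the state, without advancing time (a new reading comes with each control period).
- bot.read_camera(name): name is "scene" or "top" or "wrist"; returns a dict with "pixels" (480x640x3 uint8, red, green, blue), "depth" (480x640 float32, m along the optical axis (not along the pixel's ray), 0 where there is no reading), "fovy" (degrees; the focal length in pixels is half the picture's height over the tangent of half this angle, whatever the lens; pixels are square), "cx", "cy" (the principal point, pixels), "pose" (4x4, takes a point from camera to world coordinates). Camera axes: x right, y down, z forward; pixel columns grow to the right and rows downward; lengths in m; the calibration is good to about 2 mm. The wrist camera is an equidistant fisheye: a pixel r from the principal point sees the ray r / f radians off the axis. A picture is of the moment at which its call begins.
- bot.hand_in(): hands the job in; it is judged then, once.
The state is a dict: "t": time; "q": joint angles; "joint_vel": joint speeds; "joint_torque": joint torques, N m; "eef_pos": TCP position; "tool_rot": TCP orientation; "contact_force": force on the tool from outside, world axes, zero at the start; "torque": the same for the moment, N m; "gripper_width": opening from 0.0 (shut) to 1.0 (fully open); "grasp_force": force on a finger pad.
Only numpy, scipy, OpenCV 4.12 (cv2) and the standard library are available. Lean on these libraries where they do the work, as an engineer would, in place of code of your own. Each camera call takes 0.05 s, during which the arm holds its last target. There are 200 camera calls.

## Working session

There is one attempt and no reset: what is moved stays moved. The work goes in short steps, Python scripts to look and compute and a shell command to move; the robot and the scene stay as the last step left them, time stands still between calls to the robot, and variables do not carry over. Pictures are saved under pics/ and viewed, at most 10 in all, crops included, and the job is handed in when it is done.

```bash
mkdir -p pics; cat > h.py <<'E'
import numpy as np, cv2
from station import bot
def cam(n):
    c=bot.read_camera(n); c['f']=240/np.tan(np.radians(c['fovy'])/2); return c
def pts(c):
    # world point per pixel, pinhole cameras
    v,u=np.mgrid[:480,:640]; d=c['depth']
    P=np.stack([(u-c['cx'])/c['f']*d,(v-c['cy'])/c['f']*d,d],-1)
    return P@c['pose'][:3,:3].T+c['pose'][:3,3]
def save(c,n): cv2.imwrite('pics/'+n,c['pixels'][:,:,::-1])
E
python3 - <<'E'
from h import *
for n in('top','scene'):
    c=cam(n); save(c,n+'0.png'); np.savez(n+'0.npz',**c); print(n,c['fovy'],c['pose'].round(3).tolist())
o=bot.get_obs(); print({k:np.round(v,3) for k,v in o.items()})
E
```

```text
top 53.086905142761736 [[0.002, -0.989, 0.148, 0.4], [-1.0, -0.007, -0.03, 0.014], [0.03, -0.147, -0.989, 1.015], [0.0, 0.0, 0.0, 1.0]]
scene 54.45082860153556 [[-0.906, -0.316, 0.282, 0.243], [-0.423, 0.694, -0.583, 0.601], [-0.012, -0.647, -0.762, 0.839], [0.0, 0.0, 0.0, 1.0]]
{'t': np.float64(0.1), 'q': array([ 1.157,  0.478,  0.022,  1.556, -0.012,  1.109, -0.083]), 'joint_vel': array([-0.001, -0.002,  0.   , -0.004,  0.001,  0.001,  0.001]), 'joint_torque': array([ 5.0000e-03, -5.9776e+01,  1.6140e+00, -2.8196e+01,  1.3000e-02,
        5.0000e-03,  0.0000e+00]), 'eef_pos': array([ 0.203, -0.643,  0.23 ]), 'tool_rot': array([-0.001,  0.988,  0.152, -0.   ]), 'contact_force': array([ 0.538,  0.557, -1.528]), 'torque': array([ 0.034,  0.009, -0.041]), 'grasp_force': np.float64(0.0), 'gripper_width': np.float64(1.0)}
```

View pics/top0.png

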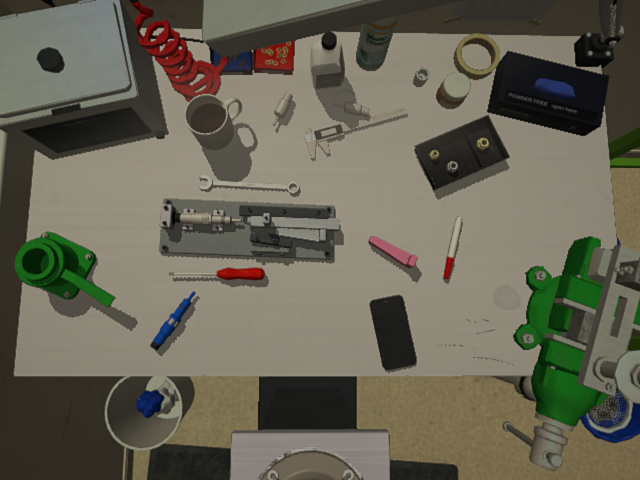

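View pics/scene0.png

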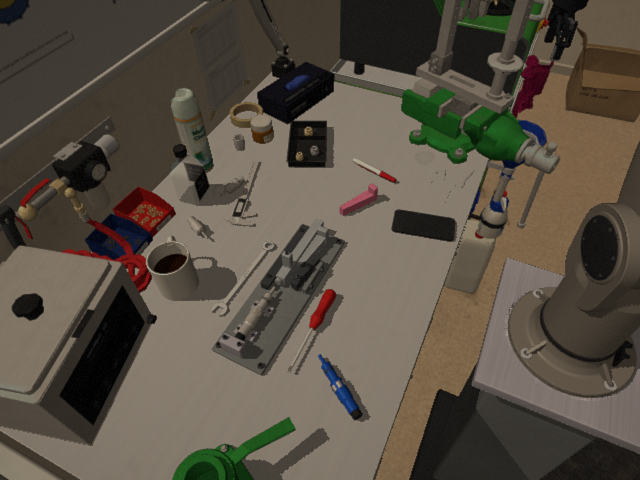

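The top view shows the fixture at (160–340, 200–262), with the stop at left (world +y) and the ramp on the near side.
- **Injector candidates:** steel with black cap in the cradle (205,218), blue one (175,320), white ones (283,110) and (355,107). I choose the one in the cradle.
- **Wedge candidates:** steel in the slot (~325,226), pink (393,250). I choose the steel one.

Next is one close crop to check both, plus a height map.

```bash
python3 - <<'E'
from h import *
c=dict(np.load('top0.npz')); s=dict(np.load('scene0.npz'))
a=cv2.resize(c['pixels'][195:270,150:350],None,fx=4,fy=4,interpolation=cv2.INTER_CUBIC)
b=cv2.resize(s['pixels'][215:375,210:350],None,fx=1.87,fy=1.87,interpolation=cv2.INTER_CUBIC)
im=np.zeros((600,800,3),np.uint8); im[:300]=a; im[300:300+b.shape[0],:b.shape[1]]=b[:300]
cv2.imwrite('pics/crop1.png',im[:,:,::-1])
for n,c in(('top',c),('scene',s)):
    P=pts(c); m=(c['depth']>0)&(P[...,2]>.004)&(P[...,2]<.02)&(abs(P[...,0]-.42)<.12)&(abs(P[...,1]-.15)<.3)
    g=c['pixels'].astype(int); m&=(g.max(-1)-g.min(-1)<40)
    m=cv2.morphologyEx(m.astype(np.uint8),cv2.MORPH_OPEN,np.ones((3,3)))
    k,l,st,_=cv2.connectedComponentsWithStats(m); print(n,st[1:][st[1:,4]>100].tolist())
    q=P[m>0]; print(len(q),q.min(0),q.max(0),np.median(q[:,2]))
    # bench height bias
    t=(abs(P[...,0]-.35)<.02)&(abs(P[...,1]+.1)<.05); print('bench z',np.median(P[t][:,2]))
P=pts(dict(np.load('top0.npz')))
for v in range(198,266,3): print(v,' '.join('%3d'%(1000*z) for z in P[v,156:348:5,2]))
print(P[231,160],P[231,340])
E
```

```text
top [[159, 240, 99, 16, 1322], [284, 241, 50, 18, 764], [370, 298, 14, 60, 473]]
2830 [ 0.30005668 -0.14999513  0.00403765] [0.53995203 0.31800671 0.01962209] 0.009637372506618114
bench z -0.0001785316420268579
scene [[392, 221, 50, 17, 350], [313, 236, 31, 52, 597], [251, 284, 63, 91, 1465]]
2555 [ 0.3004604  -0.14985373  0.00402293] [0.53993244 0.32788796 0.01996382] 0.008760152396987464
bench z -0.0011417661371077026
198   0  -1  10   0  -3   2  -1   0   3   2  -2   0  -1   0  -2   1   0   0   2  -2  -1  -3  -2   0  -3  -4  -1   0  -2   0  -1   0  -2  -1  -3  -1   3   1   3
201  -1   0  14  12   5  10   8  10  10   8  12   3   8   9   9   8  12   0  -2   0   0  -1   0  -1  -1   0  -3   0   0  -1   0  -1  -3   0   0   1  -2  -3   0
204  -1  -2  44  13  14  11  13   8   9   9   6  13  11   8   9  10   9  11  12  11  12  10   8   8  10  10   9   8  10  10  10  -2   0   1  -5   0   0  -3  -5
207   0  45  51  45   8   8   8  11   5   9   9   5  12   8   9   9   8  31  27  31  28  27  31  29  31  31  30  29  32   9  10   7  12  10  12  15  -5  -1   0
210   0  45  45  42  10   9  11  19 
[... 2382 characters left out ...]
  -2  -2   0   0  -1   0  -4  -1  -1  -2  -4   1   4   4   8   7  10  10   9   8  11  10  26  12   5  10   9  11   9  10  12  16  11  -1  -2   2
258   0   0  -2  -1   0  -2   1  -2   0  -3   0   1  -3  -3  -3   0  -2   0  -1   0  -1  -4   0   0  -3  -1  -2   0  -1  -2   5   8   6   7   6  11   2   0   0
261  -3   0   0   0  -3   0   1   0  -1   2  -2   0   1  -1   1  -1   0   0  -1   1   0   0  -2   2  -2   0  -2  -1   1  -1   1   0  -1   0   0  -1  -2   1   0
264   0   0  -1   0   2  -3  -3   0   0   0   0   0   0   0   0  -1   0   0  -1   1   0  -3  -2   1   1   0   0  -1  -2  -1   0  -2  -2  -4  -1   0   0  -5  -2
[ 0.56002926  0.32003012 -0.00188241] [ 0.56226196 -0.06261029  0.00104497]
```

View pics/crop1.png

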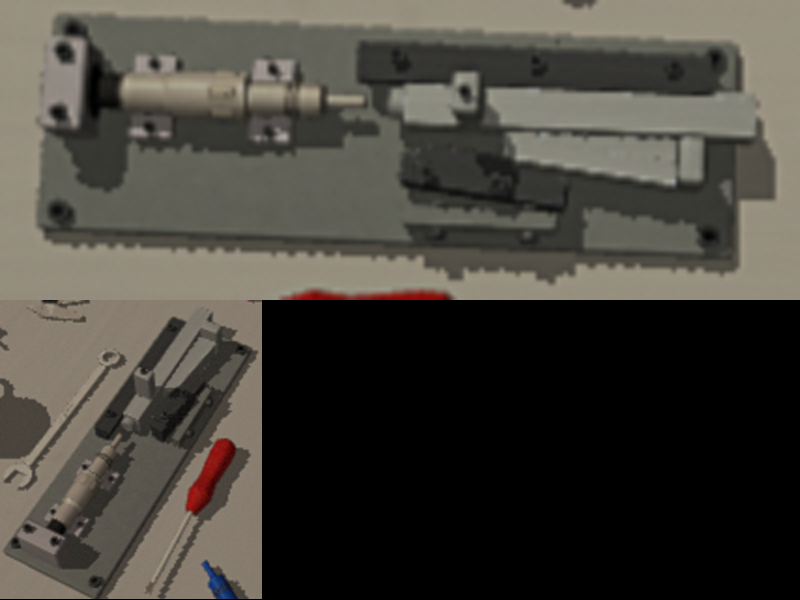

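The crop confirms the choice: steel injector with black cap in the cradle, lug top at about px (266,217), wedge tab at about (322,235). Now the fixture pose, lug and tab positions.

```bash
cat >> h.py <<'E'
def ray(c,u,v,z):
    u=np.atleast_1d(u).astype(float);v=np.atleast_1d(v).astype(float)
    d=np.stack([(u-c['cx'])/c['f'],(v-c['cy'])/c['f'],np.ones_like(u)],-1)@c['pose'][:3,:3].T
    o=c['pose'][:3,3]; return o+d*((z-o[2])/d[:,2])[:,None]
E
python3 - <<'E'
from h import *
c=dict(np.load('top0.npz')); P=pts(c); Z=cv2.medianBlur(P[...,2].astype(np.float32),3)
m=Z>.005; 
def line(p): # robust fit
    vx,vy,x,y=cv2.fitLine(p[:,:2].astype(np.float32),cv2.DIST_HUBER,0,1e-4,1e-4).ravel(); r=(p[:,:2]-[x,y])@[-vy,vx]
    return np.array([vx,vy]),np.array([x,y]),r.std()
top=[];bot_=[]
for u in list(range(182,330)):
    top.append((u,198+np.argmax(m[198:220,u])-.5))
for u in range(168,335):
    col=m[240:264,u]; bot_.append((u,240+np.nonzero(col)[0].max()+.5))
top=np.array([t for t in top]);bot_=np.array(bot_)
for n,e,z in(('far y=-44',top,.01),('near y=72',bot_,.003)):
    p=ray(c,e[:,0],e[:,1],z); d,o,s=line(p)
    k=abs((p[:,:2]-o)@[-d[1],d[0]])<.003; d,o,s=line(p[k]); print(n,d,o,s,k.sum(),'yaw',np.arctan2(d[1],d[0]))
    if n[0]=='f': F=(d,o)
    else: N=(d,o)
d=(F[0]*np.sign(F[0][1])+N[0]*np.sign(N[0][1]));d/=np.linalg.norm(d); n=np.array([-d[1],d[0]]) # n= fixture y
print('width',(N[1]-F[1])@n)
off=(F[1]@n+.044+N[1]@n-.072)/2
ends=[]
for v in range(205,250):
    r=np.nonzero(m[v,150:175])[0]
    if len(r): ends.append((150+r.min()-.5,v))
L=ray(c,*np.array(ends,float).T,.01)[:,:2]@d; 
ends=[(315+np.nonzero(m[v,315:350])[0].max()+.5,v) for v in list(range(212,214))+list(range(236,254))]
R=ray(c,*np.array(ends,float).T,.01)[:,:2]@d
print('front',np.percentile(L,[20,50,80]),'back',np.percentile(R,[20,50,80]), 'len',np.median(L)-np.median(R))
x0=(np.median(L)-.18+np.median(R)+.185)/2
O=d*x0+n*off; print('origin',O,'d',d,'yaw',np.arctan2(d[1],d[0]))
np.savez('fix.npz',O=O,d=d,n=n)
def fx(w): w=np.asarray(w)[...,:2]-O; return w@d,w@n
mm=(P[...,2]>.065)&(P[...,2]<.09)&(fx(P)[0]>-.12)&(fx(P)[0]<.02)&(abs(fx(P)[1])<.03)
v,u=np.nonzero(mm); w=ray(c,u,v,.077); a,b=fx(w); print('lug top px',u.min(),u.max(),v.min(),v.max(),'x',a.min(),a.max(),np.median(a),'y',b.min(),b.max(),np.median(b))
mm=(Z>.044)&(Z<.06)&(fx(P)[0]>-.2)&(fx(P)[0]<-.11)&(fx(P)[1]>.01)&(fx(P)[1]<.06)
v,u=np.nonzero(mm); w=ray(c,u,v,.052); a,b=fx(w); print('tab',u.min(),u.max(),v.min(),v.max(),'x',a.min(),a.max(),np.median(a),'y',b.min(),b.max(),np.median(b),len(a))
# lug and tab from brightness in the scene view too
s=dict(np.load('scene0.npz'));Q=pts(s); X,Y=fx(Q)
for nm,lo,hi,xr,yr in(('lug',.068,.085,(-.12,.02),(-.03,.03)),('tab',.044,.06,(-.2,-.11),(.012,.05))):
    mm=(Q[...,2]>lo)&(Q[...,2]<hi)&(X>xr[0])&(X<xr[1])&(Y>yr[0])&(Y<yr[1]); print('scene',nm,mm.sum(),np.percentile(X[mm],[3,50,97]),np.percentile(Y[mm],[3,50,97]))
E
```

```text
Traceback (most recent call last):
ValueError: zero-size array to reduction operation maximum which has no identity
```

```bash
cat > m.py <<'E'
from h import *
c=dict(np.load('top0.npz')); P=pts(c); Z=cv2.medianBlur(P[...,2].astype(np.float32),3)
m=Z>.005
def line(p):
    vx,vy,x,y=cv2.fitLine(p[:,:2].astype(np.float32),cv2.DIST_HUBER,0,1e-4,1e-4).ravel(); r=(p[:,:2]-[x,y])@[-vy,vx]
    return np.array([vx,vy]),np.array([x,y]),r.std()
top=np.array([(u,198+np.argmax(m[198:220,u])-.5) for u in range(182,328)])
b_=np.array([(u,240+np.nonzero(m[240:264,u])[0].max()+.5) for u in range(168,328) if m[240:264,u].any()])
res=[]
for n,e,z in(('far y=-44',top,.01),('near y=72',b_,.003)):
    p=ray(c,e[:,0],e[:,1],z); d,o,s=line(p)
    k=abs((p[:,:2]-o)@[-d[1],d[0]])<.003; d,o,s=line(p[k]); d=d*np.sign(d[1]); print(n,s,k.sum(),'yaw',np.arctan2(d[1],d[0])); res.append((d,o))
F,N=res
d=F[0]+N[0];d/=np.linalg.norm(d); n=np.array([-d[1],d[0]])
print('width',(N[1]-F[1])@n)
off=(F[1]@n+.044+N[1]@n-.072)/2
e=[(150+np.nonzero(m[v,150:175])[0].min()-.5,v) for v in range(205,250) if m[v,150:175].any()]
L=ray(c,*np.array(e,float).T,.01)[:,:2]@d
e=[(315+np.nonzero(m[v,315:350])[0].max()+.5,v) for v in list(range(211,214))+list(range(238,254)) if m[v,315:350].any()]
R=ray(c,*np.array(e,float).T,.01)[:,:2]@d
print('front',np.percentile(L,[20,50,80]),'back',np.percentile(R,[20,50,80]), 'len',np.median(L)-np.median(R))
x0=(np.median(L)-.18+np.median(R)+.185)/2
O=d*x0+n*off; print('origin',O,'d',d,'yaw',np.arctan2(d[1],d[0]))
np.savez('fix.npz',O=O,d=d,n=n)
def fx(w): w=np.asarray(w)[...,:2]-O; return w@d,w@n
for nm,lo,hi,xr,yr,h in(('lug',.065,.09,(-.12,.02),(-.03,.03),.077),('tab',.044,.06,(-.2,-.11),(.012,.05),.052)):
    for cn in('top','scene'):
        s=dict(np.load(cn+'0.npz'));Q=pts(s); X,Y=fx(Q)
        mm=(Q[...,2]>lo)&(Q[...,2]<hi)&(X>xr[0])&(X<xr[1])&(Y>yr[0])&(Y<yr[1])
        v,u=np.nonzero(mm); a,b=fx(ray(s,u,v,h)); 
        print(cn,nm,mm.sum(),'px',u.min(),u.max(),v.min(),v.max(),'x',np.percentile(a,[3,50,97]).round(4),'y',np.percentile(b,[3,50,97]).round(4))
E
python3 m.py
```

```text
far y=-44 0.0006449091133287339 146 yaw 1.5350802
near y=72 0.0006077358750494681 160 yaw 1.5342966
width 0.11506371
front [0.33559159 0.33675699 0.33924676] back [-0.02868456 -0.02849289 -0.02714327] len 0.36524987926826824
origin [0.57973227 0.13579219] d [0.03610007 0.9993482 ] yaw 1.5346884
top lug 76 px 263 270 213 223 x [-0.0526 -0.0464 -0.04  ] y [-0.0072  0.0028  0.0129]
scene lug 80 px 281 292 251 260 x [-0.046  -0.0368 -0.0279] y [-0.0044  0.0062  0.0173]
top tab 79 px 319 326 229 240 x [-0.1654 -0.1593 -0.1531] y [0.016  0.0282 0.0386]
scene tab 58 px 317 327 226 233 x [-0.1597 -0.1518 -0.144 ] y [0.0192 0.0297 0.0403]
```

```bash
python3 - <<'E'
from h import *
o=bot.get_obs(); R=o['eef_pos']
for cn in('top','scene'):
    s=dict(np.load(cn+'0.npz'));P=pts(s)[s['depth']>0]; P=P[(P[:,2]>.12)&(P[:,2]<.8)&(np.hypot(P[:,0],P[:,1])>.25)&(P[:,1]<.2)]
    H,_,_=np.histogram2d(P[:,0],P[:,1],bins=[np.arange(-.3,1,.1),np.arange(-.9,.21,.1)])
    print(cn)
    for i in range(13):
        row=[]
        for j in range(11):
            k=(P[:,0]//.1==i-3)&(P[:,1]//.1==j-9); row.append('%4d'%(1000*np.percentile(P[k,2],98)) if k.sum()>3 else '   .')
        print('%.1f'%(i*.1-.3),' '.join(row))
E
```

```text
top
-0.3    .    .    .    .    .    .    .    .    .    .    .
-0.2    .    .    .    .    .    .    .    .    .    .    .
-0.1    .    .    .    .    .    .    .    .    .    .    .
0.0    .    .    .    .    .    .    .    .    .    .    .
0.1    .    .    .    .  125    .    .    .    .    .    .
0.2    .    .    .  264  275    .    .    .    .    .    .
0.3    .    .  137  266  272    .    .    .    .    .    .
0.4    .    .  139  223  137    .    .    .    .    .    .
0.5    .    .    .  174    .    .    .    .    .    .    .
0.6    .    .    .    .    .    .    .  674  672  649  607
0.7    .    .    .    .    .    .    .    .    .    .    .
0.8    .    .    .    .    .    .    .    .    .    .    .
0.9    .    .  172  219    .    .    .  197  156    .    .
scene
-0.3    .    .    .    .    .    .    .    .    .    .    .
-0.2    .    .    .    .    .    .    .    .    .    .    .
-0.1    .    .    .    .    .    .    .    .    .    .    .
0.0    .    .    .    .    .    .    .    .    .    .    .
0.1    .    .  379  345  125    .    .    .    .    .    .
0.2    .  322  375  397  404    .    .    .    .    .    .
0.3    .    .    .  376  394    .    .    .    .    .    .
0.4    .    .    .  352  135    .    .    .    .    .    .
0.5    .    .    .  170    .    .    .    .    .    .    .
0.6    .    .    .    .    .    .    .    .    .    .  578
0.7    .    .    .    .    .    .    .    .    .    .    .
0.8    .    .    .    .    .    .    .    .  154    .    .
0.9    .    .  154  282  297    .    .  224  213  230  242
```

```bash
python3 - <<'E'
from h import *
s=dict(np.load('scene0.npz')); t=dict(np.load('top0.npz'))
a=cv2.resize(s['pixels'][0:200,380:640],None,fx=1.9,fy=1.9); b=cv2.resize(t['pixels'][220:480,480:640],None,fx=1.9,fy=1.9)
im=np.zeros((500,800,3),np.uint8); im[:a.shape[0],:a.shape[1]]=a; im[:b.shape[0],495:495+b.shape[1]]=b
cv2.imwrite('pics/crop2.png',im[:,:,::-1])
Q=pts(s)
for v,u in((60,440),(30,440),(20,525),(60,505),(90,505),(85,530),(20,565),(110,450),(155,540)): print(u,v,Q[v,u].round(3))
P=pts(t)
for v,u in((300,600),(365,610),(270,600),(350,560),(330,600),(375,585)): print('top',u,v,P[v,u].round(3))
E
```

```text
440 60 [ 0.453 -0.539  0.213]
440 30 [ 0.47  -0.553  0.281]
525 20 [ 0.28  -0.5    0.364]
505 60 [ 0.295 -0.485  0.275]
505 90 [ 0.293 -1.091 -0.153]
530 85 [ 0.211 -1.291 -0.225]
565 20 [ 0.199 -0.601  0.336]
450 110 [ 0.394 -0.496  0.105]
540 155 [ 0.147 -0.433  0.084]
top 600 300 [ 0.415 -0.521  0.155]
top 610 365 [ 0.306 -0.497  0.206]
top 600 270 [ 0.471 -0.544  0.127]
top 560 350 [ 0.325 -0.452  0.136]
top 600 330 [ 0.362 -0.506  0.173]
top 585 375 [ 0.286 -0.473  0.172]
```

View pics/crop2.png

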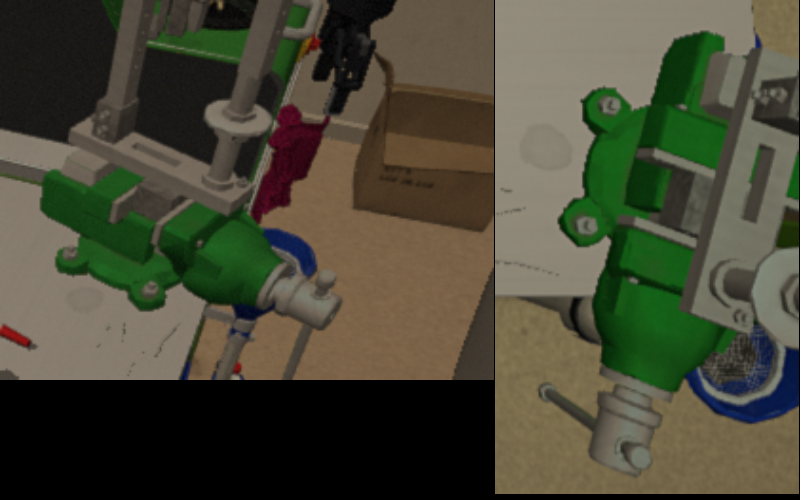

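The crop shows the gripper (crop 345,50) beside a tall steel frame clamped in the vise (frame at world x .28–.47, y about −.5). I will swing round it on the base side, with the fingers shut.

```bash
python3 -m jog '[[-4.6,-19.6,0,0],[-4.6,-19.6,0,0],[-4.6,-19.6,0,0],[-4.6,-19.6,0,0],[-4.6,-19.6,0,0],[-4.6,-19.6,0,0],[13,-25.6,0,0],[13,-25.6,0,0],[13,-25.6,0,0],[13,-25.6,0,0],[13,-25.6,0,0],[27.1,-30.6,0,0.1],[27.1,-30.6,0,0.2],[27.1,-30.6,0,0.3],[27.1,-30.6,0,0.34],[27.1,-30.6,0,0.34]]' 1 30; python3 -c "
from station import bot;o=bot.get_obs();print(o['tool_rot'],o['q'])"
```

```text
t: 1.43
eef_pos: [0.3756, -0.2651, 0.2317]
tool_rot: [-0.001, 1.0, -0.014, 0.002]
contact_force: [0.4, 1.6, 0.3]
gripper_width: 0.0
grasp_force: 0.0
[-8.57238332e-04  9.99902255e-01 -1.38392377e-02  1.79498027e-03] [ 0.73158656  0.13442724 -0.27215687  2.03488514  0.03979194  0.97504514
 -1.1589592 ]
```

```bash
python3 -m jog '[[19.2,-30.5,0,0],[19.2,-30.5,0,0],[19.2,-30.5,0,0],[19.2,-30.5,0,0],[19.2,-30.5,0,0],[19.2,-30.5,0,0],[19.2,-30.5,0,0],[19.2,-30.5,0,0],[19.2,-30.5,0,0],[19.2,-30.5,0,0],[19.2,-30.5,8,0],[19.2,-30.5,8,0],[19.2,-30.5,8,0],[19.2,-30.5,8,0]]'; cat >> h.py <<'E'
f_=np.load('fix.npz'); O,D,N=f_['O'],f_['d'],f_['n']
def fx(w): w=np.asarray(w)[...,:2]-O; return w@D,w@N
from scipy.spatial.transform import Rotation as Rot
def state():
    o=bot.get_obs(); p=o['eef_pos']; q=o['tool_rot']; R=Rot.from_quat(q[[1,2,3,0]]).as_matrix()
    print('t',o['t'],'tcp fix',np.round(fx(p),4),'z',p[2].round(4),'F fix',(o['contact_force'][:2]@D).round(2),(o['contact_force'][:2]@N).round(2),o['contact_force'][2].round(2),'fixture dir in tool',(R.T@[*D,0]).round(4),'fix y in tool',(R.T@[*N,0]).round(4))
E
python3 -c "
from h import *
state()
c=cam('top');save(c,'top1.png');np.savez('top1.npz',**c);w=cam('wrist');save(w,'w1.png');np.savez('w1.npz',**w)"
```

```text
t: 2.6
eef_pos: [0.5702, 0.0271, 0.1498]
tool_rot: [0.0, 1.0, -0.017, -0.003]
contact_force: [0.5, -0.1, 0.7]
gripper_width: 0.002
grasp_force: 0.0
t 2.6 tcp fix [-0.109   0.0057] z 0.1498 F fix -0.09 -0.51 0.67 fixture dir in tool [ 1.8e-03 -1.0e+00 -6.0e-04] fix y in tool [-1.     -0.0018  0.0052]
```

View pics/w1.png

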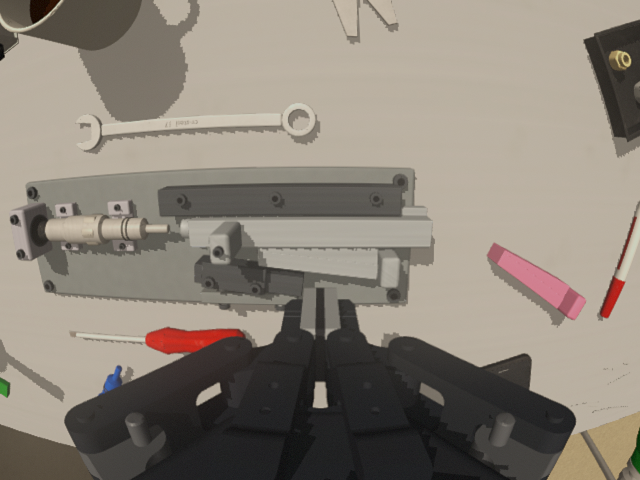

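The wrist view shows the tool aligned with the bar, lug at (222,240), tab at (390,265), and closed fingertips at (320,290). I refine the lug and tab positions from this closer view.

```bash
python3 - <<'E'
from h import *
w=dict(np.load('w1.npz')); f=w['f']; print(w['fovy'],f,w['pose'].round(3).tolist())
v,u=np.mgrid[:480,:640].astype(float); dx,dy=u-w['cx'],v-w['cy']; r=np.hypot(dx,dy)+1e-9; th=r/f
ray3=np.stack([np.tan(th)*dx/r,np.tan(th)*dy/r,np.ones_like(r)],-1)@w['pose'][:3,:3].T; o=w['pose'][:3,3]
P=o+ray3*w['depth'][...,None]; ok=(w['depth']>0)&(th<1.3)
def at(m,z): return fx(o+ray3[m]*((z-o[2])/ray3[m][:,2])[:,None])
X,Y=fx(P); Z=P[...,2]
for nm,lo,hi,xr,yr,z in(('lug',.068,.085,(-.12,.02),(-.03,.03),.077),('tab',.045,.06,(-.2,-.11),(.005,.05),.052),('bar',.033,.041,(-.2,-.06),(-.03,.015),.037),('stop',.041,.05,(.13,.2),(-.05,.05),.046)):
    m=ok&(Z>lo)&(Z<hi)&(X>xr[0])&(X<xr[1])&(Y>yr[0])&(Y<yr[1]); a,b=at(m,z)
    print(nm,m.sum(),'x',np.percentile(a,[2,50,98]).round(4),'y',np.percentile(b,[2,50,98]).round(4),'z',np.median(Z[m]).round(4))
E
```

```text
65.70646984690485 371.64829954431775 [[-0.036, -0.959, -0.282, 0.643], [-0.999, 0.034, 0.01, 0.025], [-0.0, 0.282, -0.959, 0.295], [0.0, 0.0, 0.0, 1.0]]
lug 751 x [-0.0531 -0.0457 -0.0384] y [-0.0095  0.0009  0.0117] z 0.0775
tab 633 x [-0.164  -0.1571 -0.15  ] y [0.0145 0.0265 0.0388] z 0.0524
bar 5508 x [-0.1876 -0.1232 -0.0626] y [-0.0237  0.0019  0.0133] z 0.038
stop 825 x [0.1467 0.1581 0.1726] y [-0.0223 -0.0001  0.0234] z 0.0465
```

```bash
python3 -m jog '[[0.5,0,4,0],[0.5,0,8,0],[0.5,0,9.5,0],[0.5,0,10.1,0],[0.5,0,10.1,0],[0.5,-1,10.1,0],[0.5,-2,10.1,0],[0.5,-2.5,10.1,0],[0.5,-2.8,10.1,0],[0.5,-3.1,10.1,0],[0.5,-3.4,10.1,0],[0.5,-3.7,10.1,0],[0.5,-4,10.1,0],[0.5,-4.2,10.1,0],[0.5,-4.2,10.1,0]]'; python3 -c "
from h import *
state()"
```

```text
t: 3.95
eef_pos: [0.5783, 0.0702, 0.0502]
tool_rot: [-0.0, 1.0, -0.017, -0.0]
contact_force: [0.3, 0.4, 0.3]
gripper_width: -0.004
grasp_force: 0.0
t 3.95 tcp fix [-0.0656 -0.0009] z 0.0502 F fix 0.4 -0.33 0.33 fixture dir in tool [ 2.3e-03 -1.0e+00  1.0e-04] fix y in tool [-1.0e+00 -2.3e-03  1.0e-04]
```

```bash
python3 -m jog '[[0,-0.15,0,0],[0,-0.3,0,0],[0,-0.45,0,0],[0,-0.6,0,0],[0,-0.75,0,0],[0,-0.9,0,0],[0,-1.05,0,0],[0,-1.2,0,0],[0,-1.3,0,0],[0,-1.4,0,0],[0,-1.5,0,0],[0,-1.6,0,0],[0,-1.7,0,0]]'; python3 - <<'E'
from h import *
state()
c=cam('wrist'); np.savez('w2.npz',**c)
c=cam('scene'); np.savez('s2.npz',**c); Q=pts(c); X,Y=fx(Q)
m=(Q[...,2]>.068)&(Q[...,2]<.09)&(X>-.1)&(X<.06)&(abs(Y)<.03); 
E
cat > wm.py <<'E'
from h import *
def meas(w):
    f=w['f']; v,u=np.mgrid[:480,:640].astype(float); dx,dy=u-w['cx'],v-w['cy']; r=np.hypot(dx,dy)+1e-9; th=r/f
    R3=np.stack([np.tan(th)*dx/r,np.tan(th)*dy/r,np.ones_like(r)],-1)@w['pose'][:3,:3].T; o=w['pose'][:3,3]
    P=o+R3*w['depth'][...,None]; ok=(w['depth']>0)&(th<1.3); X,Y=fx(P); Z=P[...,2]
    for nm,lo,hi,xr,yr,z in(('lugfront',.07,.085,(-.06,.04),(-.009,.009),.077),('tab',.045,.06,(-.2,-.08),(.012,.042),.052),('stop',.041,.05,(.13,.2),(-.05,.05),.046),('inj',.03,.045,(-.02,.14),(-.012,.012),.035),('barback',.033,.041,(-.23,-.1),(-.009,.009),.037)):
        m=ok&(Z>lo)&(Z<hi)&(X>xr[0])&(X<xr[1])&(Y>yr[0])&(Y<yr[1])
        if m.sum()<5: print(nm,m.sum()); continue
        a,b=fx(o+R3[m]*((z-o[2])/R3[m][:,2])[:,None])
        print(nm,m.sum(),'x',np.percentile(a,[2,50,98]).round(4),'y',np.percentile(b,[2,50,98]).round(4))
E
python3 -c "
from wm import *
for n in('w1','w2'): print(n); meas(dict(np.load(n+'.npz')))"
```

```text
t: 5.03
eef_pos: [0.5788, 0.0863, 0.0502]
tool_rot: [0.0, 1.0, -0.017, -0.0]
contact_force: [0.5, -4.2, -1.2]
gripper_width: -0.005
grasp_force: 1.7
t 5.0333 tcp fix [-0.0494 -0.0009] z 0.0502 F fix -4.15 -0.66 -1.25 fixture dir in tool [ 1.5e-03 -1.0e+00 -5.0e-04] fix y in tool [-1.0e+00 -1.5e-03  2.0e-04]
w1
lugfront 618 x [-0.0526 -0.0456 -0.0384] y [-0.0089 -0.0004  0.0089]
tab 633 x [-0.164  -0.1571 -0.15  ] y [0.0145 0.0265 0.0388]
stop 825 x [0.1467 0.1581 0.1726] y [-0.0223 -0.0001  0.0234]
inj 2956 x [-0.0177  0.0692  0.1348] y [-0.0118 -0.0001  0.011 ]
barback 2938 x [-0.1887 -0.1438 -0.1016] y [-0.0084  0.0003  0.0087]
w2
lugfront 1418 x [-0.0592 -0.0304 -0.0224] y [-0.011  -0.0065  0.002 ]
tab 1125 x [-0.1637 -0.155  -0.1467] y [0.013  0.0254 0.0387]
stop 53 x [0.1456 0.1476 0.1513] y [0.0115 0.0183 0.023 ]
inj 7574 x [-0.0171  0.0507  0.1335] y [-0.0124 -0.0008  0.0117]
barback 4295 x [-0.1732 -0.1333 -0.1015] y [-0.0088 -0.      0.0092]
```

```bash
python3 -m jog '[[0,-0.1,0,0],[0,-0.2,0,0],[0,-0.3,0,0],[0,-0.4,0,0],[0,-0.5,0,0],[0,-0.6,0,0],[0,-0.7,0,0],[0,-0.8,0,0],[0,-0.9,0,0]]'; python3 -c "
from wm import *
state(); c=cam('wrist'); meas(c)"
```

```text
t: 5.88
eef_pos: [0.5792, 0.0958, 0.0503]
tool_rot: [0.0, 1.0, -0.017, -0.0]
contact_force: [0.7, -2.6, -1.9]
gripper_width: -0.003
grasp_force: 1.7
t 5.8833 tcp fix [-0.04   -0.0009] z 0.0503 F fix -2.56 -0.84 -1.91 fixture dir in tool [ 1.9e-03 -1.0e+00 -1.0e-04] fix y in tool [-1.     -0.0019  0.    ]
lugfront 1540 x [-0.0524 -0.0216 -0.013 ] y [-0.0111 -0.0067  0.002 ]
tab 1073 x [-0.1636 -0.1548 -0.1464] y [0.0131 0.0254 0.0387]
stop 398 x [0.1452 0.1504 0.1599] y [-0.0072  0.0122  0.0237]
inj 7603 x [-0.0157  0.0547  0.1352] y [-0.0124 -0.0011  0.0117]
barback 3624 x [-0.164  -0.1296 -0.1015] y [-0.0087  0.      0.0092]
```

```bash
python3 -m jog '[[0,-0.07,0,0],[0,-0.14,0,0],[0,-0.21,0,0],[0,-0.28,0,0]]'; python3 -c "
from h import *
state()"
```

```text
t: 6.27
eef_pos: [0.5792, 0.0985, 0.0503]
tool_rot: [0.0, 1.0, -0.017, -0.0]
contact_force: [0.4, -4.4, -2.6]
gripper_width: 0.002
grasp_force: 1.7
t 6.2667 tcp fix [-0.0372 -0.0008] z 0.0503 F fix -4.36 -0.6 -2.61 fixture dir in tool [ 1.8e-03 -1.0e+00 -1.0e-04] fix y in tool [-1.0e+00 -1.8e-03  1.0e-04]
```

```bash
python3 -m jog '[[0,-0.05,0,0],[0,-0.1,0,0]]'; python3 -c "
from h import *
state()"
```

```text
t: 6.43
eef_pos: [0.5793, 0.0996, 0.0503]
tool_rot: [0.0, 1.0, -0.017, 0.0]
contact_force: [0.9, -3.3, -1.5]
gripper_width: -0.001
grasp_force: 1.7
t 6.4333 tcp fix [-0.0362 -0.0009] z 0.0503 F fix -3.31 -1.05 -1.47 fixture dir in tool [ 0.0019 -1.     -0.    ] fix y in tool [-1.     -0.0019 -0.    ]
```

```bash
python3 -m jog '[[0,-0.05,0,0],[0,-0.1,0,0]]'; python3 -c "
from h import *
state()"
```

```text
t: 6.6
eef_pos: [0.5793, 0.1003, 0.0503]
tool_rot: [0.0, 1.0, -0.017, -0.0]
contact_force: [-0.4, -5.5, -0.6]
gripper_width: -0.003
grasp_force: 2.4
t 6.6 tcp fix [-0.0355 -0.0009] z 0.0503 F fix -5.54 0.16 -0.59 fixture dir in tool [ 1.8e-03 -1.0e+00 -4.0e-04] fix y in tool [-1.0e+00 -1.8e-03  1.0e-04]
```

```bash
python3 -m jog '[[0,-0.05,0,0],[0,-0.05,0,0]]'; python3 -c "
from h import *
state()"
```

```text
t: 6.77
eef_pos: [0.5793, 0.1003, 0.0503]
tool_rot: [0.001, 1.0, -0.017, -0.0]
contact_force: [0.2, -5.7, -0.9]
gripper_width: -0.001
grasp_force: 2.6
t 6.7667 tcp fix [-0.0355 -0.0008] z 0.0503 F fix -5.68 -0.41 -0.86 fixture dir in tool [ 0.0014 -1.     -0.001 ] fix y in tool [-1.0e+00 -1.4e-03  3.0e-04]
```

```bash
python3 -m jog '[[0,-0.05,0,0],[0,-0.05,0,0]]'; python3 -c "
from wm import *
state(); meas(cam('wrist'))"
```

```text
t: 6.93
eef_pos: [0.5793, 0.1003, 0.0503]
tool_rot: [0.001, 1.0, -0.018, -0.0]
contact_force: [-0.4, -5.7, -0.8]
gripper_width: 0.002
grasp_force: 3.1
t 6.9333 tcp fix [-0.0355 -0.0009] z 0.0503 F fix -5.74 0.18 -0.79 fixture dir in tool [ 0.001  -1.     -0.0016] fix y in tool [-1.e+00 -1.e-03  4.e-04]
lugfront 1543 x [-0.0479 -0.0172 -0.0085] y [-0.0112 -0.0068  0.002 ]
tab 1045 x [-0.1636 -0.1546 -0.146 ] y [0.0131 0.0252 0.0384]
stop 667 x [0.1455 0.1515 0.1632] y [-0.0167  0.009   0.0237]
inj 7577 x [-0.0157  0.0568  0.1355] y [-0.0125 -0.0013  0.0116]
barback 3331 x [-0.1597 -0.1278 -0.1014] y [-0.0088 -0.      0.0093]
```

```bash
python3 -m jog '[[0,-0.1,0,0],[0,-0.1,0,0],[0,-0.1,0,0],[0,-0.1,0,0],[0,0.3,0,0],[0,2.5,0,0],[0,4,-3,0],[0,8,-7,0],[-1,12,-8,0],[-2.9,16,-8,0],[-2.9,16.2,-8,0],[-2.9,16.2,-8,0]]'; python3 -c "
from wm import *
state(); w=cam('wrist'); save(w,'w3.png'); meas(w)
c=cam('top'); im=cv2.resize(c['pixels'][195:270,150:350],None,fx=4,fy=4,interpolation=cv2.INTER_CUBIC); cv2.imwrite('pics/t3.png',im[:,:,::-1])"
```

```text
t: 7.98
eef_pos: [0.544, -0.064, 0.1311]
tool_rot: [0.001, 1.0, -0.02, 0.001]
contact_force: [-0.2, -0.8, 0.4]
gripper_width: 0.004
grasp_force: 0.0
t 7.9833 tcp fix [-0.201   0.0285] z 0.1311 F fix -0.8 0.13 0.39 fixture dir in tool [-0.0045 -1.     -0.0017] fix y in tool [-1.      0.0045 -0.0011]
lugfront 511 x [-0.0272 -0.0179 -0.0077] y [-0.0084  0.0004  0.0087]
tab 813 x [-0.1656 -0.1587 -0.1518] y [0.0153 0.0265 0.0386]
stop 0
inj 830 x [-0.0181  0.051   0.0815] y [-0.012  -0.0027  0.0083]
barback 2263 x [-0.1605 -0.132  -0.1009] y [-0.0079  0.0004  0.0089]
```

View pics/w3.png

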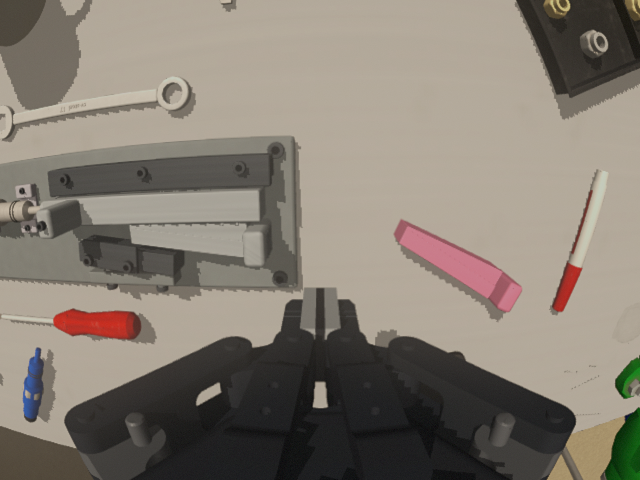

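View pics/t3.png

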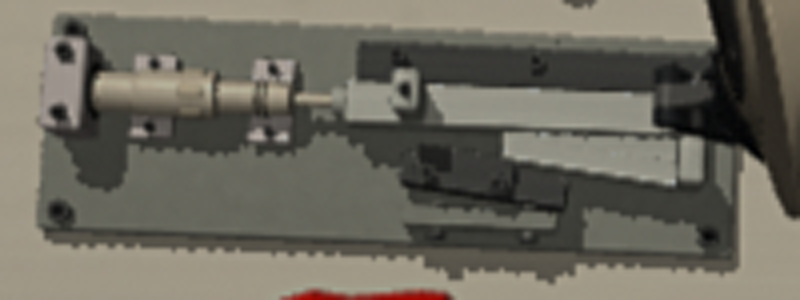

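```bash
python3 -m jog '[[0,0.2,4,0],[0,0.2,8,0],[0,0.2,10,0],[0,0.2,11.3,0],[0,0.2,11.3,0],[0,0.2,11.3,0]]'; python3 -c "
from h import *
state()"
```

```text
t: 8.58
eef_pos: [0.5455, -0.0595, 0.0174]
tool_rot: [-0.001, 1.0, -0.016, 0.0]
contact_force: [0.5, 0.3, 0.0]
gripper_width: -0.003
grasp_force: 0.0
t 8.5833 tcp fix [-0.1964  0.0272] z 0.0174 F fix 0.37 -0.49 0.04 fixture dir in tool [ 0.0041 -1.      0.0012] fix y in tool [-1.0e+00 -4.1e-03 -1.0e-04]
```

The top crop shows the injector cap in the stop's socket (crop 92,92) and the nose on the injector's tail (340,100), so the injector is home. Now the wedge.

```bash
python3 -m jog '[[0,-0.4,0,0],[0,-0.8,0,0],[0,-1.2,0,0],[0,-1.4,0,0],[0,-1.6,0,0],[0,-1.8,0,0],[0,-2,0,0],[0,-2.2,0,0],[0,-2.4,0,0],[0,-2.6,0,0],[0,-2.8,0,0],[0,-3,0,0],[0,-3.2,0,0],[0,-3.4,0,0],[0,-3.6,0,0],[0,-3.75,0,0],[0,-3.9,0,0],[0,-4,0,0]]'; python3 -c "
from wm import *
state(); meas(cam('wrist'))"
```

```text
t: 10.08
eef_pos: [0.5462, -0.0212, 0.0173]
tool_rot: [-0.0, 1.0, -0.017, 0.0]
contact_force: [0.5, -1.7, 1.1]
gripper_width: 0.004
grasp_force: 0.8
t 10.0833 tcp fix [-0.1581  0.0279] z 0.0173 F fix -1.72 -0.6 1.1 fixture dir in tool [ 2.e-03 -1.e+00  1.e-04] fix y in tool [-1.    -0.002 -0.   ]
lugfront 0
tab 2787 x [-0.1693 -0.1526 -0.1313] y [0.0134 0.019  0.0397]
stop 0
inj 340 x [-0.0227 -0.0136 -0.0053] y [-0.0128 -0.0081  0.0118]
barback 7809 x [-0.1601 -0.1322 -0.101 ] y [-0.0084  0.0001  0.0092]
```

```bash
python3 -m jog '[[0,-0.1,0,0],[0,-0.2,0,0],[0,-0.3,0,0],[0,-0.4,0,0],[0,-0.5,0,0],[0,-0.6,0,0],[0,-0.7,0,0],[0,-0.8,0,0]]'; python3 -c "
from h import *
state()"
```

```text
t: 10.8
eef_pos: [0.5464, -0.0133, 0.0173]
tool_rot: [-0.0, 1.0, -0.017, -0.0]
contact_force: [-0.2, -1.6, 0.5]
gripper_width: -0.002
grasp_force: 0.6
t 10.8 tcp fix [-0.1502  0.0279] z 0.0173 F fix -1.58 0.19 0.51 fixture dir in tool [ 0.002 -1.     0.   ] fix y in tool [-1.    -0.002  0.   ]
```

```bash
python3 -m jog '[[0,-0.1,0,0],[0,-0.2,0,0],[0,-0.3,0,0],[0,-0.4,0,0]]'
```

```text
t: 11.13
eef_pos: [0.5466, -0.0093, 0.0173]
tool_rot: [-0.0, 1.0, -0.017, 0.0]
contact_force: [0.1, -0.8, 1.0]
gripper_width: -0.002
grasp_force: 0.6
```

```bash
python3 -m jog '[[0,-0.1,0,0],[0,-0.2,0,0],[0,-0.3,0,0],[0,-0.3,0,0]]'
```

```text
t: 11.47
eef_pos: [0.5467, -0.006, 0.0173]
tool_rot: [-0.0, 1.0, -0.017, 0.0]
contact_force: [-0.2, -0.1, -0.2]
gripper_width: 0.002
grasp_force: 0.2
```

```bash
python3 -m jog '[[0,-0.1,0,0],[0,-0.2,0,0],[0,-0.3,0,0],[0,-0.3,0,0]]'
```

```text
t: 11.8
eef_pos: [0.5468, -0.0031, 0.0173]
tool_rot: [-0.0, 1.0, -0.017, 0.0]
contact_force: [-0.0, -1.0, -0.4]
gripper_width: 0.002
grasp_force: 0.3
```

```bash
python3 -m jog '[[0,-0.1,0,0],[0,-0.2,0,0],[0,-0.3,0,0],[0,-0.4,0,0],[0,-0.4,0,0]]'
```

```text
t: 12.22
eef_pos: [0.5471, 0.0008, 0.0174]
tool_rot: [-0.0, 1.0, -0.017, 0.0]
contact_force: [1.2, -1.3, 0.5]
gripper_width: 0.001
grasp_force: 0.5
```

```bash
python3 -m jog '[[0,-0.1,0,0],[0,-0.2,0,0],[0,-0.3,0,0],[0,-0.4,0,0],[0,-0.4,0,0]]'
```

```text
t: 12.63
eef_pos: [0.5474, 0.0045, 0.0174]
tool_rot: [0.0, 1.0, -0.017, 0.0]
contact_force: [1.2, -3.5, 0.6]
gripper_width: -0.004
grasp_force: 1.3
```

```bash
python3 -m jog '[[0,-0.05,0,0],[0,-0.1,0,0],[0,-0.1,0,0]]'
```

```text
t: 12.88
eef_pos: [0.5474, 0.0051, 0.0174]
tool_rot: [0.0, 1.0, -0.017, 0.0]
contact_force: [2.3, -3.7, 1.0]
gripper_width: 0.005
grasp_force: 2.1
```

```bash
python3 -m jog '[[0,-0.05,0,0],[0,-0.1,0,0],[0,-0.1,0,0]]'
```

```text
t: 13.13
eef_pos: [0.5476, 0.0057, 0.0174]
tool_rot: [0.0, 1.0, -0.018, 0.0]
contact_force: [2.9, -6.0, 0.7]
gripper_width: -0.001
grasp_force: 2.6
```

```bash
python3 -m jog '[[0,-0.05,0,0],[0,-0.1,0,0],[0,-0.15,0,0],[0,-0.15,0,0]]'
```

```text
t: 13.47
eef_pos: [0.5477, 0.0065, 0.0175]
tool_rot: [0.001, 1.0, -0.018, 0.0]
contact_force: [4.0, -7.5, 1.7]
gripper_width: 0.003
grasp_force: 3.3
```

```bash
python3 -m jog '[[0,-0.05,0,0],[0,-0.1,0,0],[0,-0.15,0,0],[0,-0.2,0,0],[0,-0.2,0,0]]'; python3 -c "
from wm import *
state(); w=cam('wrist'); meas(w); save(w,'w4.png')"
```

```text
t: 13.88
eef_pos: [0.548, 0.0076, 0.0175]
tool_rot: [0.001, 1.0, -0.018, 0.0]
contact_force: [3.0, -8.5, 1.3]
gripper_width: 0.0
grasp_force: 4.4
t 13.8833 tcp fix [-0.1292  0.0271] z 0.0175 F fix -8.42 -3.3 1.32 fixture dir in tool [-2.0e-04 -1.0e+00 -2.4e-03] fix y in tool [-1.e+00  3.e-04 -1.e-03]
lugfront 856 x [-0.0295 -0.0242 -0.0166] y [-0.0098  0.0003  0.0088]
tab 2849 x [-0.1401 -0.123  -0.1025] y [0.0123 0.0183 0.0391]
stop 0
inj 1157 x [-0.0212  0.002   0.0252] y [-0.0126 -0.0069  0.0027]
barback 8076 x [-0.1599 -0.1302 -0.101 ] y [-0.0084  0.0001  0.009 ]
```

View pics/w4.png

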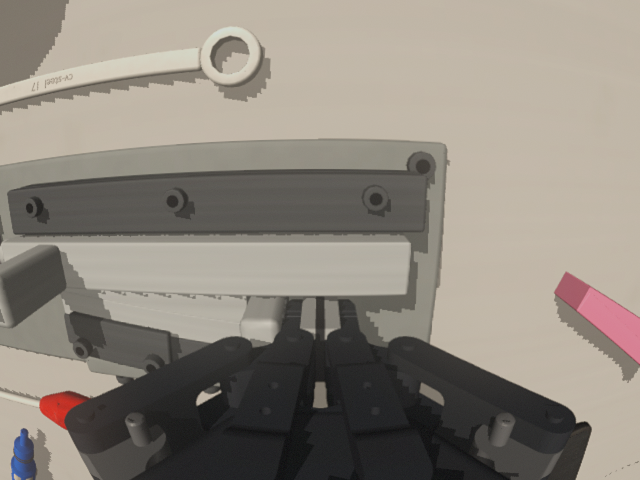

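The wrist view shows the fingers squarely on the tab (265,315), the bar back end (408,265) unmoved, and the force rising. I keep pressing toward 15 N.

```bash
python3 -m jog '[[0,-0.1,0,0],[0,-0.2,0,0],[0,-0.25,0,0],[0,-0.25,0,0]]'
```

```text
t: 14.27
eef_pos: [0.5482, 0.0085, 0.0176]
tool_rot: [0.002, 1.0, -0.019, 0.0]
contact_force: [3.2, -11.9, 3.0]
gripper_width: -0.001
grasp_force: 6.2
```

```bash
python3 -m jog '[[0,-0.1,0,0],[0,-0.2,0,0],[0,-0.25,0,0],[0,-0.25,0,0]]'
```

```text
t: 14.6
eef_pos: [0.5482, 0.0088, 0.0176]
tool_rot: [0.003, 1.0, -0.02, 0.0]
contact_force: [4.1, -17.6, 4.3]
gripper_width: 0.001
grasp_force: 8.6
```

```bash
python3 -m jog '[[0,0,0,0],[0,0.2,0,0],[0,0.4,0,0],[0,0.7,0,0],[0,1.2,0,0],[0,2.5,0,0],[0,2.5,-3,0],[0,2.5,-7,0],[0,2.5,-11,0],[0,6,-11,0],[0,10,-11,0],[0,10,-11,0],[0,10,-11,0]]'; python3 -c "
from wm import *
state(); w=cam('wrist'); meas(w)
c=cam('top'); im=cv2.resize(c['pixels'][195:270,150:350],None,fx=4,fy=4,interpolation=cv2.INTER_CUBIC); cv2.imwrite('pics/t4.png',im[:,:,::-1])"
```

```text
t: 15.68
eef_pos: [0.5429, -0.0886, 0.127]
tool_rot: [0.001, 1.0, -0.02, -0.001]
contact_force: [0.2, -0.3, -0.8]
gripper_width: 0.0
grasp_force: 0.0
t 15.6833 tcp fix [-0.2255  0.0287] z 0.127 F fix -0.3 -0.26 -0.81 fixture dir in tool [-0.0037 -1.     -0.001 ] fix y in tool [-1.      0.0037  0.0012]
lugfront 459 x [-0.028  -0.0181 -0.0068] y [-0.0082  0.0005  0.0085]
tab 736 x [-0.1168 -0.1088 -0.1006] y [0.0138 0.0255 0.0369]
stop 0
inj 384 x [-0.0205  0.0123  0.0528] y [-0.0122 -0.006   0.0076]
barback 2165 x [-0.1611 -0.1327 -0.1007] y [-0.0078  0.0005  0.0089]
```

View pics/t4.png

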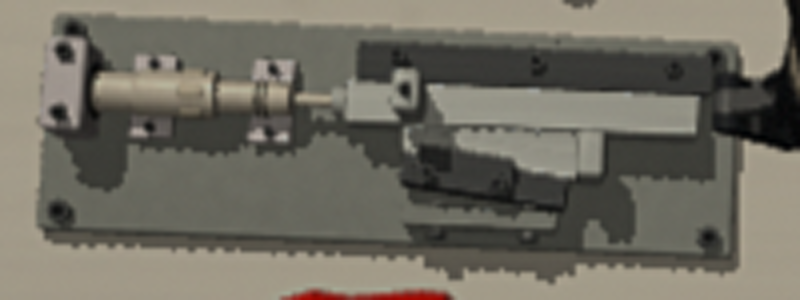

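The wedge sits jammed (tab at crop 590,153) and straight against the bar. The injector is still home (cap in the stop at 92,92, nose on its tail at 340,100), and the arm is clear. Handing in.

```bash
python3 -c "
from station import bot
print(bot.hand_in())"
```

```text
the job is handed in; nothing more can be done
None
```

The injector was pushed home and the wedge jammed with a push of about 18 N; the last pictures showed both still in place with the arm clear, and the job is handed in (no verdict came back).

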